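# Stand the large grinding wheel in the garage rack

### The arm

A 6-joint arm with a two-finger parallel gripper is mounted at the origin on the work surface. World frame = base frame: x ahead of the robot, y to its left, z up, the work surface at z = 0. Lengths are in mm, angles in rad, forces in N, time in s.
With the tool pointing down it reaches from about 350 to 975 mm from the base axis. Payload 7.1 kg.
Tool frame: the origin (TCP) lies midway between the tips of the shut fingers; the grasp point (between the pads) lies ctrl.grip_point_offset behind it (ctrl.grip_point_offset is the distance from the TCP to the grasp point, in mm); z points along the fingers, y is the line along which they close (so a half turn about z gives the same grasp; the last joint's range is limited). The gripper opens to 88 mm and grips with 3 to 60 N. Pads are 20 mm wide; open, the fingers measure 115 mm over their backs; the gripper's body (75 mm by 178 mm) begins 61 mm behind the grasp point.
Start: joints at [1.241, 0.423, 1.63, -0, 1.089, -0.019], TCP at [191.106, 595.049, 222.675] pointing down, gripper open.
Joint ranges: [-3, 3], [-0.9, 2.11], [0.09, 2.58], [-1.31, 4.45], [0.11, 2.69], [-2.54, 2.54]. Speed limits (rad/s): [2.39, 2.39, 3.01, 3.14, 3.14, 3.14].

### API

Orientations are given as a rotation vector (axis times angle).
In Python, from workcell import ctrl, get_image, close_job, finder gives the robot as it stands.
- The arm moves only by the tool servo_tool, never from a script. Its argument "deltas" is a list of rows, each a list of 2 entries, a list of its own where there are three numbers: the shift along the tool's x, y, z in mm, then the turn, a rotation vector about the tool's x, y, z in rad. A call has 1 to 5 rows; each row is the pose to reach, as a shift and turn from the pose commanded when the call began, along the tool's axes at that moment; what a row does not reach only later rows make up. A row lasts 1/12 s, in which the tool goes at most 41.7 mm and 7.16 degrees, less where a joint would pass 70% of its speed; a pose out of reach is approached as far as the arm can. A call with a gripper value outside its range is refused whole. "grip" is the closure, from -1 (fully open) to 1 (shut), so that 0 is half open, set as the call begins (left out, the last holds). The fingers move at their own pace and stop on an object; the grip force is fixed at half the most. Time passes only in rows, so rows that repeat a pose let the fingers close. It gives the time, the measured TCP pose, the force, the opening and the grip force at its end, in the units of the state.
- ctrl.get_obs(): the state, without advancing time (a new reading comes with each control period).
- get_image(name): name is "side" or "top" or "wrist"; returns a dict with "frame" (420x560x3 uint8, blue, green, red), "depth" (420x560 float32, mm along the optical axis (not along the pixel's ray), 0 where there is no reading), "K" (3x3 intrinsics, pixels), "dist" ([k1, k2, p1, p2, k3] as OpenCV has them; the pictures are not rectified), "pose" (4x4, takes a point from camera to world coordinates). Camera axes: x right, y down, z forward; pixel columns grow to the right and rows downward; lengths in mm; the calibration is good to about 2 mm. A picture is of the moment at which its call begins.
- close_job(): hands the job in; it is judged then, once.
Trained networks look in a picture, given as the dict that the camera call returned (one of the last four; its "shot" number tells which), for a name from the list of things; names that differ only in an ending like _2 or _b are one class to them, and where a whole thing is asked for, a point or a joint stands for the part that bears it (a point fixed in the world has none). Each returns a list of dicts, best first, with "score" (0 to 1); they miss things now and then, are a little off and sometimes report something else, mostly with a low value. They report only what shows in the picture. A call takes as long as a camera call. They do not tell look-alikes from the thing itself.
- finder.search_frame(query, picture): "rect" ([centre column, centre row, width, height] as shares, 0 to 1, of the picture: columns of its width, rows of its height, round what is visible of it).
- finder.silhouettes(query, picture): "mask" (420x560 bool, what is visible of it) and "rect" ([centre column, centre row, width, height] as shares, 0 to 1, of the picture: columns of its width, rows of its height, round what is visible of it).
The state is a dict: "t": time; "qpos": joint angles; "qvel": joint speeds; "joint_torque": joint torques, N m; "ee_pos": TCP position; "orientation": TCP orientation; "ft_force": force on the tool from outside, world axes, zero at the start; "moment": the same for the moment, N m; "width": finger opening in mm; "grasp_force": force on a finger pad.
Only numpy, scipy, OpenCV 4.12 (cv2) and the standard library are available. Lean on these libraries where they do the work, as an engineer would, in place of code of your own. Each camera call takes 0.05 s, during which the arm holds its last target. There are 200 camera calls.

### The job

Take the larger of the two bench-grinder wheels that lean on the wire stands and stand it upright in the wooden rack, in the wide gap between the tall tines, resting on the rack's two rails. Lower it in gently, as these wheels crack when dropped, and leave the smaller wheel and the thin disc in the rack where they are.

Things in the scene. Friction and masses are not known exactly. Their poses are not given: they have to be found in the camera images.
- wheel: Grey grinding wheel, diameter 150 mm, 16 mm thick, 0.6 kg. Origin: disc centre; x axis: the disc's axis. It leans on a wire stand 30 degrees off vertical, top towards the robot (x points away and 30 degrees up). Struts 80 mm apart back it at the robot's side, to 25 mm above its centre; lips hold its foot. The upper rim is free: pinch its middle in line with the disc, draw it off along its face.
- small_wheel: Leave alone: similar grey grinding wheel, diameter 115 mm, 16 mm thick, leaning in the same way on an identical second stand. Which stand holds which wheel changes. Origin at its centre, x axis along the disc's axis.
- rack: Board fixed to the table, steel tines. Origin: its underside, mid wide gap; x across the gap towards the thin slots, y along it. Wide gap: 4 tines 110 mm high at x +-20, y +-25, 32 mm clear, flared to 48 at the top. Rails along x at y +-35, tops 30 mm up. Large wheel seated: centre at x 0, y 0, z 97 mm, axis along x. Short tines (60 high, x 40 to 68 mm) make thin slots, too narrow for a wheel.
- thin_disc: Leave alone: thin dark cutting disc, diameter 100 mm, 4 mm thick, standing loose in the rack's outer thin slot, 61 mm from the middle of the wide gap; its top is 117 mm above the table. Origin at its centre, x axis along the disc's axis.
Things that resemble listed ones, but are neither listed nor needed, are in the scene too. Leave any green look-alike of the wheel alone.

How it is judged:
By the outcome, as a careful person would: the job done as asked, in the order asked, and still so for the second after the job is handed in, with the robot touching nothing.
It also fails if it takes over 42 s, if anything falls off the work surface, if the arm or the gripper's body presses on something with over 40 N, if the wrist force passes 120 N, or if a joint passes its speed limit or range.

## Working session

There is one attempt and no reset: what is moved stays moved. The work goes in short steps, Python scripts to look and compute and a tool call to move; the robot and the scene stay as the last step left them, time stands still between calls to the robot, and variables do not carry over. Pictures are saved under pics/ and viewed, at most 10 in all, crops included, and the job is handed in when it is done.

Besides the shell and the picture viewer there is one more tool, called after "Emit:" as name(argument=value, ...) on one line, values as JSON. servo_tool: Moves the arm, as the interface text tells. Its arguments: {"type":"object","properties":{"deltas":{"type":"array","items":{"type":"array"}},"grip":{"type":"number"}},"required":["deltas"]}

```bash
mkdir -p pics; ls; cat > h.py <<'E'
import numpy as np, cv2
from workcell import ctrl, get_image, close_job, finder
def pts(im, mask=None):
    """world points of masked pixels with depth"""
    d=im["depth"]; m=d>0
    if mask is not None: m&=mask
    r,c=np.nonzero(m)
    u=cv2.undistortPoints(np.stack([c,r],1).astype(np.float64)[:,None],im["K"],np.array(im["dist"]))[:,0]
    z=d[r,c]; P=np.c_[u*z[:,None],z]
    T=np.array(im["pose"]); return P@T[:3,:3].T+T[:3,3], np.c_[c,r]
E
python3 - <<'E'
from h import *
o=ctrl.get_obs(); print({k:np.round(v,3) for k,v in o.items()}, ctrl.grip_point_offset)
for n in ["side","top"]:
    im=get_image(n); cv2.imwrite(f"pics/{n}0.png",im["frame"])
    print(n,np.round(im["pose"],2).tolist())
    for q in ["wheel","small_wheel","rack","thin_disc"]:
        for s in finder.silhouettes(q,im)[:5]:
            if s["score"]<.2: continue
            P,_=pts(im,s["mask"])
            print(q,round(s["score"],2),np.round(np.array(s["rect"])*[560,420,560,420]),len(P),np.round(np.median(P,0)),np.round(np.percentile(P,2,axis=0)),np.round(np.percentile(P,98,axis=0)))
E
```

```text
pics
{'t': np.float64(0.0), 'qpos': array([ 1.241,  0.424,  1.631,  0.   ,  1.089, -0.019]), 'qvel': array([ 0.001, -0.   , -0.001,  0.001, -0.   , -0.001]), 'joint_torque': array([-0.0000e+00, -5.4462e+01, -2.7366e+01,  6.4000e-02,  2.3000e-02,
       -0.0000e+00]), 'ee_pos': array([190.928, 594.57 , 221.936]), 'orientation': array([-4.860e-01, -3.104e+00,  2.000e-03]), 'ft_force': array([ 0.763,  0.585, -0.585]), 'moment': array([-0.026,  0.012,  0.024]), 'grasp_force': np.float64(0.0), 'width': np.float64(88.028)} 18.700000000000003
side [[-0.98, -0.1, 0.14, 386.41], [-0.18, 0.47, -0.87, 786.49], [0.02, -0.88, -0.48, 523.05], [0.0, 0.0, 0.0, 1.0]]
wheel 0.9 [229. 275.  59.  93.] 1987 [549. 285. 119.] [521. 195.  47.] [597. 322. 158.]
wheel 0.69 [365. 314.  95.  72.] 5396 [355. 210.  18.] [287. 130.   4.] [423. 268.  20.]
wheel 0.64 [122. 319. 103.  74.] 5761 [716. 296.  18.] [651. 219.   5.] [788. 357.  20.]
small_wheel 0.84 [258. 212.  38.  47.] 619 [555.  65. 100.] [535.  -8.  42.] [595.  95. 125.]
rack 0.71 [292. 176.  79.  68.] 2189 [ 530. -200.   15.] [ 467. -386.    1.] [ 611. -133.  109.]
top [[-0.03, -1.0, 0.08, 460.2], [-1.0, 0.03, 0.03, -21.51], [-0.03, -0.08, -1.0, 993.7], [0.0, 0.0, 0.0, 1.0]]
wheel 0.75 [163. 137.  69.  66.] 3378 [720. 281.  15.] [652. 213.   2.] [789. 351.  19.]
wheel 0.72 [199. 299.  67.  62.] 3524 [355. 192.  16.] [288. 126.  11.] [420. 259.  19.]
wheel 0.55 [168. 201.  73.  40.] 2125 [556. 242. 112.] [520. 175.   9.] [601. 314. 156.]
small_wheel 0.7 [266. 197.  53.  28.] 1304 [563.  35.  92.] [535. -17.  31.] [598.  89. 123.]
rack 0.66 [385. 210.  81.  72.] 3680 [ 529. -219.   12.] [ 467. -304.    8.] [ 606. -145.  105.]
thin_disc 0.56 [396. 186.  47.  11.] 416 [ 576. -234.   81.] [ 564. -279.   21.] [ 589. -190.  116.]
```

```bash
python3 - <<'E'
import cv2
a=cv2.imread("pics/top0.png")[80:360,100:460]; b=cv2.imread("pics/side0.png")[110:390,50:450]
cv2.imwrite("pics/top0c.png",cv2.resize(a,(771,600),interpolation=2)); cv2.imwrite("pics/side0c.png",cv2.resize(b,(800,560),interpolation=2))
E
```

```text
(no output)
```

View pics/top0c.png

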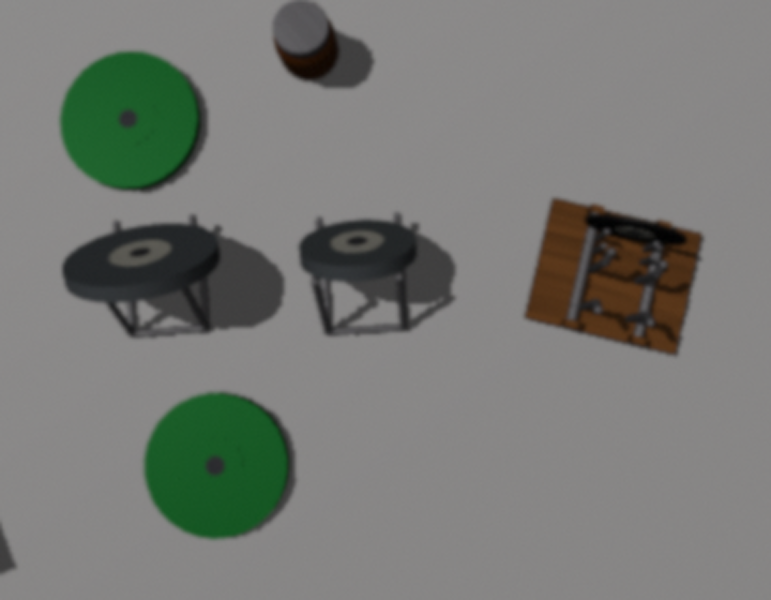

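View pics/side0c.png

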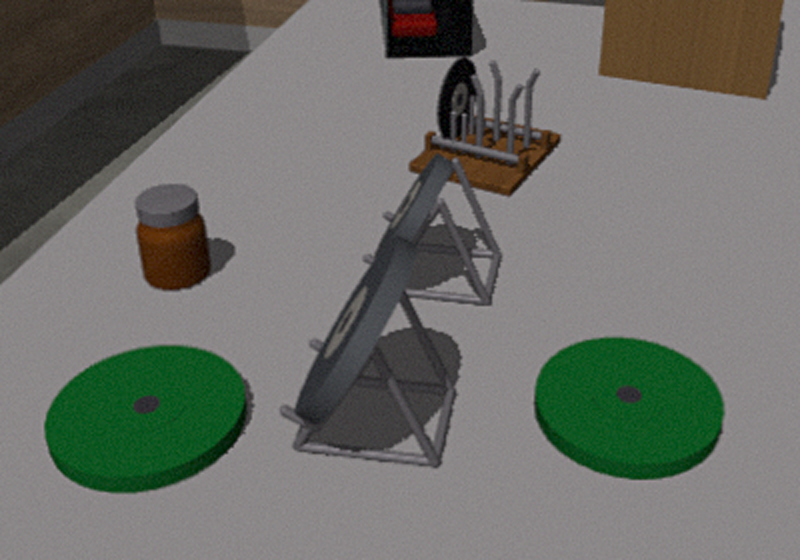

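Candidates in the top picture:
- Grey disc at (165,199) on the left stand, about 150 mm wide.
- Grey disc at (267,195) on the right stand, about 115 mm wide.
- Two green discs lying flat at (163,137) and (199,299), which are look-alikes.

The left grey disc fits: it leans on a stand, is grey and is the larger one. The enlarged crops confirm this. Next I fit its pose and the rack's.

```bash
cat >> h.py <<'E'
def planefit(P,th=2.5,it=400,seed=0,nz=None):
    r=np.random.default_rng(seed); best=None
    for _ in range(it):
        a,b,c=P[r.choice(len(P),3,False)]; n=np.cross(b-a,c-a); L=np.linalg.norm(n)
        if L<1: continue
        n/=L; k=abs((P-a)@n)<th
        if best is None or k.sum()>best.sum(): best=k
    Q=P[best]; m=Q.mean(0); n=np.linalg.svd(Q-m)[2][2]
    if n[0]<0:n=-n
    return n,m,best
def wheelfit(P):
    n,m,k=planefit(P); Q=P[k]
    h=np.cross([0,0,1],n); h/=np.linalg.norm(h); u=np.cross(n,h)
    ab=np.c_[(Q-m)@h,(Q-m)@u].astype(np.float32)
    (c,r)=cv2.minEnclosingCircle(ab)
    return n,u,m+c[0]*h+c[1]*u,r,k.sum()
E
python3 - <<'E'
from h import *
for n in ["top","side"]:
    im=get_image(n)
    for q in ["wheel","small_wheel"]:
      for s in finder.silhouettes(q,im)[:4]:
        if s["score"]<.2: continue
        m=cv2.erode(s["mask"].astype(np.uint8),np.ones((2,2)))>0
        P,_=pts(im,m)
        if np.percentile(P[:,2],95)<50: continue
        nn,u,c,r,k=wheelfit(P); print(n,q,len(P),k,"n",np.round(nn,3),"u",np.round(u,3),"facec",np.round(c,1),"r",round(r,1),"ctr",np.round(c-8*nn,1))
    P,px=pts(im)
    b=(P[:,0]>430)&(P[:,0]<650)&(P[:,1]<-110)&(P[:,1]>-330)&(P[:,2]>5)
    R=P[b]
    bd=R[(R[:,2]>5)&(R[:,2]<18)]
    if len(bd)>50: print(n,"board",cv2.minAreaRect(bd[:,:2].astype(np.float32)),np.median(bd[:,2]))
    np.save(f"rack_{n}.npy",R)
    for lo,hi in [(25,36),(90,112)]:
        t=R[(R[:,2]>lo)&(R[:,2]<hi)]; print(lo,len(t),np.round(t[::max(1,len(t)//25)]).tolist())
E
```

```text
top wheel 2033 1579 n [0.862 0.039 0.505] u [-0.505 -0.023  0.863] facec [567.6 243.8  94.2] r 77.4 ctr [560.7 243.5  90.2]
top small_wheel 1172 912 n [0.861 0.023 0.508] u [-0.508 -0.014  0.861] facec [571.5  36.   79.3] r 56.6 ctr [564.6  35.8  75.3]
top board ((538.2738647460938, -227.89901733398438), (186.52313232421875, 204.94200134277344), 11.863194465637207) 11.471804780482557
25 466 [[611.0, -200.0, 27.0], [603.0, -203.0, 32.0], [588.0, -271.0, 29.0], [583.0, -209.0, 31.0], [577.0, -203.0, 27.0], [571.0, -252.0, 34.0], [564.0, -273.0, 25.0], [560.0, -263.0, 29.0], [555.0, -267.0, 29.0], [549.0, -251.0, 32.0], [545.0, -259.0, 26.0], [540.0, -258.0, 29.0], [534.0, -183.0, 26.0], [529.0, -189.0, 30.0], [525.0, -185.0, 30.0], [521.0, -183.0, 27.0], [516.0, -184.0, 29.0], [512.0, -184.0, 29.0], [508.0, -179.0, 30.0], [503.0, -252.0, 28.0], [499.0, -246.0, 31.0], [493.0, -170.0, 32.0], [488.0, -248.0, 31.0], [486.0, -181.0, 29.0], [477.0, -244.0, 29.0], [471.0, -244.0, 35.0]]
90 223 [[590.0, -194.0, 91.0], [588.0, -208.0, 103.0], [586.0, -202.0, 103.0], [585.0, -216.0, 110.0], [584
[... 1525 characters left out ...]
, 26.0], [499.0, -173.0, 26.0]]
90 273 [[572.0, -256.0, 110.0], [571.0, -252.0, 107.0], [571.0, -254.0, 104.0], [576.0, -237.0, 107.0], [534.0, -246.0, 107.0], [569.0, -266.0, 94.0], [577.0, -233.0, 103.0], [534.0, -245.0, 103.0], [576.0, -238.0, 99.0], [487.0, -230.0, 111.0], [574.0, -243.0, 95.0], [588.0, -205.0, 106.0], [558.0, -204.0, 110.0], [590.0, -202.0, 105.0], [554.0, -199.0, 110.0], [487.0, -237.0, 101.0], [555.0, -202.0, 106.0], [588.0, -202.0, 100.0], [547.0, -199.0, 105.0], [581.0, -216.0, 92.0], [587.0, -200.0, 96.0], [500.0, -183.0, 111.0], [547.0, -196.0, 99.0], [549.0, -198.0, 96.0], [588.0, -195.0, 91.0], [545.0, -199.0, 90.0], [504.0, -187.0, 97.0], [510.0, -182.0, 91.0]]
```

```bash
cat >> h.py <<'E'
from scipy.spatial.transform import Rotation as Ro
def go(pos,y,z):
    """print shift/turn in the tool frame from measured pose to target"""
    y=np.array(y,float); z=np.array(z,float); z/=np.linalg.norm(z); y-=z*(y@z); y/=np.linalg.norm(y)
    o=ctrl.get_obs(); R=Ro.from_rotvec(o["orientation"]); T=Ro.from_matrix(np.c_[np.cross(y,z),y,z])
    print("shift",np.round(R.inv().apply(np.array(pos)-o["ee_pos"]),1).tolist(),"turn",np.round((R.inv()*T).as_rotvec(),4).tolist(),"t",round(float(o["t"]),2))
E
python3 - <<'E'
from h import *
im=get_image("wrist"); T=np.array(im["pose"]); o=ctrl.get_obs(); R=Ro.from_rotvec(o["orientation"])
print("cam in tool",R.inv().apply(T[:3,3]-o["ee_pos"]), np.round(R.inv().as_matrix()@T[:3,:3],2).tolist())
n=np.array([.862,.045,.505]); u=np.array([-.505,-.026,.863]); c=np.array([560.5,245,91])
go(c+140*u,n,-u)
E
```

```text
cam in tool [  80.76408701   -0.53982101 -163.16735754] [[-0.0, -0.95, -0.3], [1.0, -0.0, 0.0], [-0.0, -0.3, 0.95]]
shift [-392.5, -245.4, 10.9] turn [-0.4631, -0.32, 1.1781] t 0.85
```

Emit:
servo_tool(deltas=[[[-40,-25,0],[-0.04,-0.03,0.1]],[[-79,-49,2],[-0.09,-0.06,0.22]],[[-118,-74,3],[-0.13,-0.09,0.33]],[[-157,-98,4],[-0.17,-0.12,0.43]],[[-196,-123,5],[-0.21,-0.145,0.535]]])

```text
t: 1.27
ee_pos: [326.0, 434.2, 218.4]
orientation: [1.222, 2.689, 0.275]
ft_force: [0.8, 0.6, 0.0]
width: 88.2
grasp_force: 0.0
```

```bash
python3 - <<'E'
from h import *
n=np.array([.862,.045,.505]); u=np.array([-.505,-.026,.863]); c=np.array([560.5,245,91])
go(c+140*u,n,-u)
E
```

```text
shift [-251.6, -7.5, 26.3] turn [-0.2509, -0.174, 0.6386] t 1.27
```

Emit:
servo_tool(deltas=[[[-40,-1,4],[-0.04,-0.03,0.1]],[[-80,-2,8],[-0.08,-0.055,0.2]],[[-120,-4,13],[-0.12,-0.083,0.305]],[[-160,-5,17],[-0.16,-0.11,0.406]],[[-200,-6,21],[-0.2,-0.14,0.51]]])

```text
t: 1.68
ee_pos: [456.9, 281.3, 213.2]
orientation: [1.766, 2.135, 0.489]
ft_force: [1.1, -0.4, 0.1]
width: 88.0
grasp_force: 0.0
```

```bash
python3 - <<'E'
from h import *
n=np.array([.862,.045,.505]); u=np.array([-.505,-.026,.863]); c=np.array([560.5,245,91])
go(c+140*u,n,-u)
E
```

```text
shift [-45.2, 21.1, 14.1] turn [-0.0505, -0.034, 0.1284] t 1.68
```

Emit:
servo_tool(deltas=[[[-30,14,9],[-0.034,-0.023,0.086]],[[-45.2,21.1,14.1],[-0.05,-0.034,0.128]],[[-45.2,21.1,14.1],[-0.05,-0.034,0.128]],[[-45.2,21.1,14.1],[-0.05,-0.034,0.128]]])

```text
t: 2.02
ee_pos: [489.3, 242.7, 211.5]
orientation: [1.874, 1.984, 0.532]
ft_force: [-0.1, 0.1, 0.2]
width: 88.1
grasp_force: 0.0
```

```bash
python3 - <<'E'
from h import *
im=get_image("wrist"); cv2.imwrite("pics/w1.png",im["frame"])
for q in ["wheel"]:
  for s in finder.silhouettes(q,im)[:4]:
    P,_=pts(im,cv2.erode(s["mask"].astype(np.uint8),np.ones((3,3)))>0)
    if len(P)<50: continue
    nn,u,c,r,k=wheelfit(P); print(round(s["score"],2),np.round(np.array(s["rect"])*[560,420,560,420]),len(P),k,"n",np.round(nn,3),"facec",np.round(c,1),"r",round(r,1),np.round(P.min(0)),np.round(P.max(0)))
o=ctrl.get_obs(); print(o["ee_pos"],o["qpos"])
E
```

```text
0.88 [287. 201.  20. 143.] 2322 978 n [ 0.436 -0.26  -0.862] facec [529.5 266.1 153. ] r 27.6 [518. 188. 101.] [556. 320. 159.]
0.7 [ 72. 240. 144. 135.] 14958 14817 n [0.003 0.002 1.   ] facec [359.1 197.7  17.1] r 73.0 [303. 139.   2.] [429. 268.  20.]
0.65 [349. 160.  83. 101.] 6173 5837 n [ 0.002  0.002 -1.   ] facec [721.7 283.2  16.6] r 75.0 [647. 210.   1.] [796. 355.  19.]
[489.0312387  243.87453165 211.76062747] [ 0.58560733  0.18731263  2.13038772 -0.64421309  0.43846791  1.06239651]
```

View pics/w1.png

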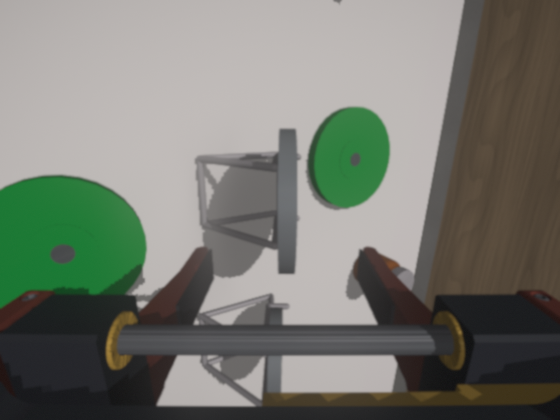

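```bash
python3 - <<'E'
from h import *
im=get_image("wrist")
s=finder.silhouettes("wheel",im)[0]; print(s["score"],s["rect"])
P,px=pts(im,s["mask"]); o=ctrl.get_obs(); R=Ro.from_rotvec(o["orientation"]); L=R.inv().apply(P-o["ee_pos"])
k=(abs(L[:,1])<25); L=L[k]
print("x range",np.percentile(L[:,0],[0,1,50,99,100]).round(1),"zmin",np.percentile(L[:,2],[0,1,5]).round(1))
xs=np.arange(-75,76,10)
for a in xs:
    q=L[(L[:,0]>=a)&(L[:,0]<a+10)]
    if len(q)>10: print(a,len(q),"y",np.percentile(q[:,1],[2,50,98]).round(1),"zmin",np.percentile(q[:,2],[2,50]).round(1))
# circle fit on rim: x,z
A=np.c_[L[:,0],L[:,2],np.ones(len(L))]; b=(L[:,0]**2+L[:,2]**2)
w=np.linalg.lstsq(A,b,rcond=None)[0]; cx,cz=w[0]/2,w[1]/2; print("circ",cx,cz,np.sqrt(w[2]+cx*cx+cz*cz))
E
```

```text
0.93 [0.1299, 0.5779, 0.2591, 0.3219]Traceback (most recent call last):
  File "<stdin>", line 6, in <module>
    return _quantile_unchecked(
        a, q, axis, out, overwrite_input, method, keepdims, weights)
    return _ureduce(a,
                    func=_quantile_ureduce_func,
    ...<5 lines>...
                    overwrite_input=overwrite_input,
                    method=method)
    r = func(a, **kwargs)
    result = _quantile(arr,
                       quantiles=q,
    ...<2 lines>...
                       out=out,
                       weights=wgt)
    slices_having_nans = np.isnan(arr[-1, ...])
                                  ~~~^^^^^^^^^
IndexError: index -1 is out of bounds for axis 0 with size 0
```

Choosing the detection nearest the picture position seen, (287,200).

```bash
cat > m.py <<'E'
from h import *
im=get_image("wrist")
ss=finder.silhouettes("wheel",im); s=min(ss,key=lambda s:abs(s["rect"][0]-.51)); print(s["score"],np.round(s["rect"],2))
P,px=pts(im,s["mask"]); o=ctrl.get_obs(); R=Ro.from_rotvec(o["orientation"]); L=R.inv().apply(P-o["ee_pos"])
L=L[(abs(L[:,1])<25)]
for a in np.arange(-75,76,15):
    q=L[(L[:,0]>=a)&(L[:,0]<a+15)]
    if len(q)>10: print(a,len(q),"y",np.percentile(q[:,1],[2,50,98]).round(1),"z",np.percentile(q[:,2],[2,50]).round(1))
A=np.c_[L[:,0],L[:,2],np.ones(len(L))]; b=(L[:,0]**2+L[:,2]**2)
w=np.linalg.lstsq(A,b,rcond=None)[0]; cx,cz=w[0]/2,w[1]/2; print("circ",cx,cz,np.sqrt(w[2]+cx*cx+cz*cz))
E
python3 m.py
```

```text
0.82 [0.51 0.48 0.03 0.34]
-75 21 y [-3.   3.5  8.4] z [94.6 96.4]
-60 118 y [-5.   2.5  9.9] z [80.4 85.3]
-45 207 y [-5.5  2.4 19.1] z [72.2 76. ]
-30 271 y [-5.3  2.4 18.9] z [67.5 69.9]
-15 322 y [-5.   2.4 10.7] z [66.  67.2]
0 362 y [-4.9  2.4 10.6] z [66.1 67.5]
15 377 y [-4.8  3.2 10.6] z [68.4 71. ]
30 378 y [-4.1  3.3 10.7] z [73.9 77.9]
45 378 y [-4.3  3.3 11. ] z [83.5 90.1]
60 317 y [-4.   3.5 11.2] z [ 99.4 110.6]
circ -9.566124245509297 164.41242959225062 96.36825026142742
```

Emit:
servo_tool(deltas=[[[-2.2,2.9,25],[0,0,0.012]],[[-2.2,2.9,50],[0,0,0.012]],[[-2.2,2.9,75],[0,0,0.012]],[[-2.2,2.9,92],[0,0,0.012]],[[-2.2,2.9,100],[0,0,0.012]]])

```text
t: 2.73
ee_pos: [542.1, 244.1, 124.5]
orientation: [1.886, 1.976, 0.534]
ft_force: [-0.2, -0.3, 0.9]
width: 88.1
grasp_force: 0.0
```

Emit:
servo_tool(deltas=[[[0,0,0],[0,0,0]],[[0,0,0],[0,0,0]],[[0,0,0],[0,0,0]],[[0,0,0],[0,0,0]],[[0,0,0],[0,0,0]]], grip=1)

```text
t: 3.15
ee_pos: [542.1, 244.1, 127.5]
orientation: [1.885, 1.974, 0.538]
ft_force: [0.9, 0.3, 0.2]
width: 58.1
grasp_force: 0.0
```

Emit:
servo_tool(deltas=[[[0,0,0],[0,0,0]],[[0,0,0],[0,0,0]],[[0,0,0],[0,0,0]],[[0,0,0],[0,0,0]],[[0,0,0],[0,0,0]]])

```text
t: 3.57
ee_pos: [542.1, 243.7, 126.6]
orientation: [1.886, 1.974, 0.536]
ft_force: [0.3, -0.8, -0.1]
width: 24.6
grasp_force: 0.0
```

Emit:
servo_tool(deltas=[[[0,0,0],[0,0,0]],[[0,0,0],[0,0,0]],[[0,0,0],[0,0,0]],[[0,0,0],[0,0,0]],[[0,0,0],[0,0,0]]])

```text
t: 3.98
ee_pos: [541.7, 243.6, 126.3]
orientation: [1.886, 1.974, 0.536]
ft_force: [-2.2, 0.7, 0.6]
width: 15.8
grasp_force: 30.0
```

Firm grip at 15.8 mm with little side force. Drawing it off along the face.

Emit:
servo_tool(deltas=[[[0,0,-4],[0,0,0]],[[0,0,-12],[0,0,0]],[[0,0,-24],[0,0,0]],[[0,0,-40],[0,0,0]],[[0,0,-60],[0,0,0]]])

```text
t: 4.4
ee_pos: [511.2, 241.6, 177.9]
orientation: [1.887, 1.975, 0.533]
ft_force: [1.4, -0.3, -5.5]
width: 15.5
grasp_force: 30.0
```

Emit:
servo_tool(deltas=[[[0,0,-25],[0,0,0]],[[0,0,-50],[0,0,0]],[[0,0,-75],[0,0,0]],[[0,0,-100],[0,0,0]],[[0,0,-120],[0,0,0]]])

```text
t: 4.82
ee_pos: [450.1, 238.4, 282.9]
orientation: [1.887, 1.975, 0.535]
ft_force: [0.1, 0.2, -4.5]
width: 15.7
grasp_force: 30.0
```

```bash
python3 - <<'E'
from h import *
o=ctrl.get_obs(); print(o["ee_pos"],o["ft_force"],o["width"],o["qpos"])
# view pose: tool down, y = rack x, above and robot-left side of the rack
a=-0.25
go([470,60,330],[np.cos(a),np.sin(a),0],[0,0,-1])
# refine rack by rails/tines/disc from stored clouds
for n in ["top","side"]:
    R=np.load(f"rack_{n}.npy")
    d=R[(R[:,2]>62)&(R[:,0]>560)]; nn,m,k=planefit(d,2); print(n,"disc n",nn.round(3),"yaw",np.arctan2(nn[1],nn[0]),"m",m.round(1),k.sum())
    for lo,hi in [(62,72),(72,85),(85,95),(95,106),(106,116)]:
        t=R[(R[:,2]>lo)&(R[:,2]<hi)&(R[:,0]<562)]
        lab=[t[((t[:,0]>520)==i)&((t[:,1]>-217+(t[:,0]-520)*-.2)==j)] for i in (0,1) for j in (0,1)]
        print(lo,[(len(x),np.median(x[:,:2],0).round(1).tolist()) for x in lab if len(x)])
E
```

```text
[450.11947244 238.44561437 282.94990806] [ 0.08776948  0.20752013 -4.4939825 ] 15.741337455293804 [ 0.63129374  0.01003221  2.12475489 -0.49706385  0.61398572  0.93885102]
shift [-179.0, 33.9, -35.4] turn [0.5214, -0.0812, 0.2885] t 4.82
top disc n [ 0.963 -0.268 -0.039] yaw -0.2711010420049459 m [ 576.8 -233.2   91.4] 276
62 [(3, [491.5, -234.5]), (1, [503.1, -187.4]), (4, [532.3, -245.4]), (4, [543.8, -196.3])]
72 [(7, [491.1, -234.3]), (2, [506.7, -185.7]), (8, [530.0, -245.4]), (5, [542.2, -196.8])]
85 [(5, [494.4, -234.3]), (3, [508.0, -185.5]), (4, [530.1, -245.3]), (7, [542.4, -197.3])]
95 [(9, [492.0, -237.0]), (10, [505.4, -186.2]), (16, [532.0, -246.9]), (13, [545.8, -197.9])]
106 [(18, [485.5, -234.9]), (16, [499.0, -186.9]), (20, [538.0, -249.8]), (17, [550.7, -201.0])]
side disc n [ 0.962 -0.273 -0.015] yaw -0.27683162958120855 m [ 578.7 -228.3   87.8] 335
62 [(16, [493.8, -234.1]), (10, [506.9, -185.4]), (10, [532.2, -243.8]), (13, [545.7, -197.5])]
72 [(17, [493.4, -234.8]), (16, [507.3, -187.3]), (20, [532.5, -245.2]), (20, [545.3, -197.2])]
85 [(11, [493.6, -234.3]), (19, [507.8, -185.6]), (15, [532.9, -246.2]), (15, [544.8, -197.0])]
95 [(17, [491.8, -234.5]), (17, [504.0, -185.2]), (17, [534.1, -245.5]), (21, [547.4, -197.3])]
106 [(13, [487.2, -233.2]), (15, [499.6, -184.6]), (15, [539.0, -246.8]), (14, [552.1, -199.2])]
```

```bash
cat > g.py <<'E'
from h import *
import sys
a=-0.268; z=float(sys.argv[1]); go([519.2,-216.3,z],[np.cos(a),np.sin(a),0],[0,0,-1])
E
python3 g.py 310
```

```text
shift [-457.4, 55.8, -0.7] turn [0.5209, -0.0859, 0.3061] t 4.82
```

Emit:
servo_tool(deltas=[[[-15,2,-3],[0.03,-0.005,0.018]],[[-45,5,-6],[0.08,-0.013,0.047]],[[-80,10,-10],[0.14,-0.023,0.082]],[[-115,14,-12],[0.2,-0.033,0.118]],[[-150,18,-12],[0.26,-0.043,0.153]]])

```text
t: 5.23
ee_pos: [467.1, 88.6, 301.7]
orientation: [2.201, 1.964, 0.286]
ft_force: [0.0, -0.6, -5.7]
width: 16.0
grasp_force: 30.0
```

```bash
python3 g.py 310
```

```text
shift [-297.0, 86.5, 7.0] turn [0.2591, -0.045, 0.1535] t 5.23
```

Emit:
servo_tool(deltas=[[[-36,10,1],[0.05,-0.009,0.03]],[[-72,21,2],[0.1,-0.018,0.06]],[[-108,31,3],[0.15,-0.027,0.09]],[[-144,42,4],[0.2,-0.035,0.12]],[[-180,52,4],[0.259,-0.045,0.153]]])

```text
t: 5.65
ee_pos: [498.3, -97.0, 306.6]
orientation: [2.499, 1.903, -0.001]
ft_force: [-0.1, 0.1, -5.2]
width: 16.4
grasp_force: 30.0
```

```bash
python3 g.py 310
```

```text
shift [-109.5, 51.8, -3.3] turn [0.0002, 0.0006, -0.0013] t 5.65
```

Emit:
servo_tool(deltas=[[[-33,16,-1],[0,0,0]],[[-66,31,-2],[0,0,0]],[[-93,44,-3],[0,0,0]],[[-105,50,-3.3],[0,0,0]],[[-109.5,51.8,-3.3],[0,0,0]]])

```text
t: 6.07
ee_pos: [520.0, -216.4, 309.8]
orientation: [2.498, 1.9, 0.001]
ft_force: [0.0, 0.5, -5.0]
width: 15.7
grasp_force: 30.0
```

Emit:
servo_tool(deltas=[[[0,0,0],[0,0,0]],[[0,0,0],[0,0,0]]])

```text
t: 6.23
ee_pos: [519.5, -213.3, 309.9]
orientation: [2.497, 1.904, 0.001]
ft_force: [0.6, 0.1, -4.5]
width: 15.8
grasp_force: 30.0
```

```bash
python3 g.py 310; sed -i 's/print(s\["score"\]/cv2.imwrite("pics\/w2.png",im["frame"]);print(s["score"]/' m.py; python3 m.py; python3 - <<'E'
from h import *
im=get_image("side"); cv2.imwrite("pics/s2.png",cv2.resize(im["frame"][60:260,190:430],(720,600)))
o=ctrl.get_obs()
P,px=pts(im); a=-.268; X=np.array([np.cos(a),np.sin(a),0]); Y=np.array([-np.sin(a),np.cos(a),0]); O=np.array([519.2,-216.3,0])
L=np.c_[(P-O)@X,(P-O)@Y,P[:,2]]
k=(abs(L[:,0])<25)&(abs(L[:,1])<85)&(L[:,2]>165)&(L[:,2]<260); print(k.sum(),np.percentile(L[k],[1,50,99],axis=0).round(1))
for z in range(190,280,10):
    q=L[k&(abs(L[:,2]-z)<5)]
    if len(q)>5: print(z,np.percentile(q[:,0],[3,50,97]).round(1),q[:,1].max().round(1))
E
```

```text
shift [-3.0, 0.5, -0.1] turn [0.002, 0.0003, 0.0004] t 6.23
0.96 [0.51 0.55 0.06 0.47]
-30 239 y [-21.    0.8   8.1] z [-32.1 -30.7]
-15 724 y [-6.7  0.9  8.7] z [-34.5 -33.1]
0 888 y [-6.5  0.9  8.7] z [-34.8 -33.6]
15 1051 y [-6.3  1.4  9.1] z [-33.6 -31.1]
30 1080 y [-6.4  0.9  8.7] z [-29.3 -25.2]
45 1076 y [-6.7  0.9  8.5] z [-20.9 -15. ]
60 909 y [-6.6  0.9  8.7] z [-7.3  2.8]
75 122 y [-6.4  0.8  8.1] z [21.8 26.4]
circ -31.38092531884621 114.54389400332906 152.63712323971643
723 [[ -9.2 -60.2 199. ]
 [ -7.3  25.6 235.2]
 [  7.5  81.5 259.5]]
200 [-9.  -7.5  1.5] 42.0
210 [-8.8 -7.3  4.3] 58.4
220 [-8.3 -7.2  5. ] 65.7
230 [-8.7 -7.2  6. ] 72.8
240 [-9.1 -7.4  5.7] 79.2
250 [-9.  -7.5  5.5] 81.8
260 [-9.  -7.5  5.3] 83.6
```

View pics/s2.png

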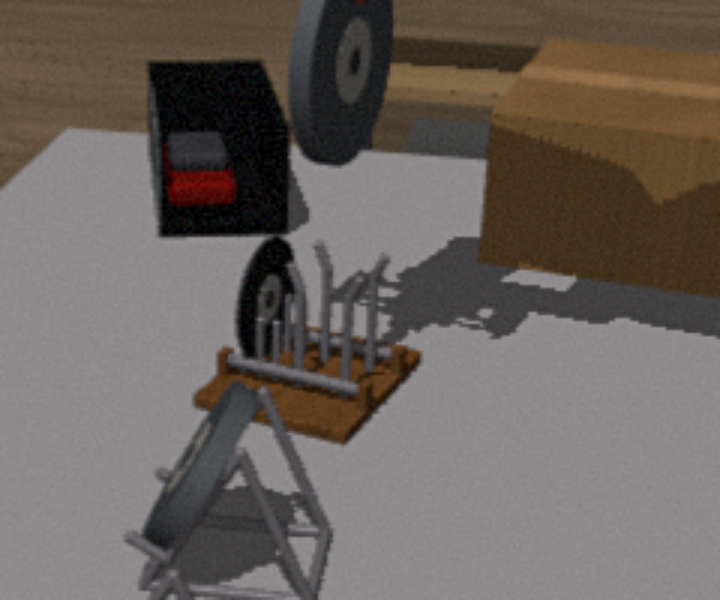

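View pics/w2.png

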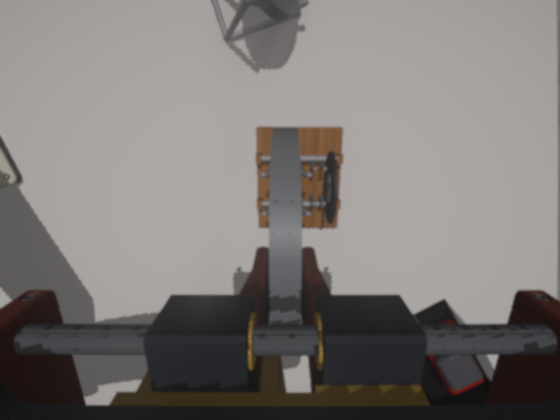

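Side view: the wheel hangs upright over the wide gap and the small wheel is untouched. Wrist view: the wheel is at column 286, with tines either side at columns 265 and 308. Now I measure tine and rail positions relative to the wheel from the wrist camera.

```bash
cat > r.py <<'E'
from h import *
im=get_image("wrist"); P,px=pts(im); a=-.268
X=np.array([np.cos(a),np.sin(a),0]); Y=np.array([-np.sin(a),np.cos(a),0]); O=np.array([519.2,-216.3,0])
L=np.c_[(P-O)@X,(P-O)@Y,P[:,2]]
b=(abs(L[:,0])<35)&(abs(L[:,1])<45)
for lo,hi in [(45,65),(65,85),(85,100),(100,116)]:
    for sx in (-1,1):
        for sy in (-1,1):
            q=L[b&(L[:,2]>lo)&(L[:,2]<hi)&(L[:,0]*sx>8)&(L[:,0]*sx<35)&(L[:,1]*sy>10)]
            if len(q)>4: print(lo,sx,sy,len(q),np.median(q,0).round(1))
q=L[(L[:,2]>24)&(L[:,2]<36)&(abs(L[:,0])<90)&(abs(abs(L[:,1])-35)<10)]
for sy in (-1,1):
    w=q[q[:,1]*sy>0]
    if len(w)>20: f=np.polyfit(w[:,0],w[:,1],1); print("rail",sy,len(w),f.round(3),np.percentile(w[:,2],[50,95]).round(1),np.percentile(w[:,1],[5,95]).round(1))
d=L[(L[:,0]>50)&(L[:,0]<72)&(L[:,2]>75)&(L[:,2]<125)]; print("disc",len(d),np.median(d,0).round(1),d[:,2].max())
s=finder.silhouettes("wheel",im); s=min(s,key=lambda s:abs(s["rect"][0]-.51)); P,_=pts(im,s["mask"]); W=np.c_[(P-O)@X,(P-O)@Y,P[:,2]]; 
W=W[abs(W[:,0])<14]; print("wheel x",np.percentile(W[:,0],[2,50,98]).round(1),"y range",np.percentile(W[:,1],[1,99]).round(1),"ztop",W[:,2].max())
for y in (10,30,50,70): 
    q=W[abs(W[:,1]-y)<4]
    if len(q): print(y,np.percentile(q[:,0],[2,98]).round(1),q[:,2].max().round(1))
o=ctrl.get_obs(); T=o["ee_pos"]-O; print("tcp",(T@X).round(1),(T@Y).round(1),T[2])
E
python3 r.py
```

```text
65 1 1 6 [22.6 26.4 74.1]
85 1 -1 5 [ 23.4 -23.9  95.3]
85 1 1 8 [22.2 26.2 97.3]
100 -1 -1 52 [-24.6 -25.9 111.8]
100 -1 1 57 [-24.   23.8 112.3]
100 1 -1 56 [ 27.2 -26.1 111.4]
100 1 1 62 [ 27.2  23.2 111.8]
rail -1 242 [ 2.0000e-03 -3.6028e+01] [30.7 33.6] [-41.7 -30. ]
rail 1 382 [-1.0000e-03  3.3074e+01] [30.5 33.7] [27. 38.]
disc 536 [ 60.8   2.8 101.8] 118.94832835866436
wheel x [-6.7  0.6  8.4] y range [-16.1  80.1] ztop 346.5898819106655
10 [-6.7  8.5] 346.6
30 [-7.1  8.8] 343.5
50 [-6.8  8.1] 334.9
70 [-6.9  8.6] 315.8
tcp 0.1 3.1 310.4546553718195
```

Emit:
servo_tool(deltas=[[[-3,0.5,5],[0,0,0]],[[-5,0.6,20],[0,0,0]],[[-5,0.6,40],[0,0,0]],[[-5,0.6,55],[0,0,0]],[[-5,0.6,60],[0,0,0]]])

```text
t: 6.9
ee_pos: [518.1, -218.9, 247.6]
orientation: [-2.498, -1.905, 0.002]
ft_force: [-1.1, 0.7, -5.4]
width: 15.6
grasp_force: 30.0
```

Emit:
servo_tool(deltas=[[[0,0,0],[0,0,0]],[[0,0,0],[0,0,0]]])

```text
t: 7.07
ee_pos: [519.8, -219.6, 250.5]
orientation: [2.495, 1.903, 0.002]
ft_force: [0.3, -0.1, -3.3]
width: 16.2
grasp_force: 30.0
```

```bash
python3 r.py
```

```text
45 -1 -1 16 [-19.4 -23.7  55.3]
45 -1 1 12 [-17.8  26.2  56. ]
45 1 -1 7 [ 24.1 -24.5  56. ]
45 1 1 6 [22.9 26.1 56.3]
65 -1 -1 22 [-18.9 -23.8  75. ]
65 -1 1 14 [-18.1  26.4  74.4]
65 1 -1 12 [ 23.4 -24.   77. ]
65 1 1 12 [21.9 26.3 76.9]
85 -1 -1 31 [-18.  -24.2  95.1]
85 -1 1 28 [-16.7  25.   96.4]
85 1 -1 16 [ 22.4 -24.1  95.1]
85 1 1 19 [21.4 25.6 97.6]
100 -1 -1 84 [-23.6 -25.9 110.7]
100 -1 1 92 [-23.3  23.4 111.5]
100 1 -1 87 [ 26.9 -26.2 110.4]
100 1 1 88 [ 26.9  23.1 111.3]
rail -1 293 [ 7.0000e-03 -3.5508e+01] [30.7 33.8] [-41.8 -27.4]
rail 1 545 [-1.0000e-03  3.2869e+01] [30.6 33.7] [26.6 37.9]
disc 795 [ 60.9   2.1 100.4] 119.60457507967135
wheel x [-5.1  2.8 10.2] y range [-23.   73.7] ztop 344.6505893128281
10 [-5.  10.1] 285.8
30 [-5.4 10.1] 281.5
50 [-5.2 10.4] 270.3
70 [-5.  10.3] 246.2
tcp 2.0 -3.2 251.38028361747806
```

Emit:
servo_tool(deltas=[[[0,-0.8,20],[0,0,0]],[[0,-0.8,45],[0,0,0]],[[0,-0.8,68],[0,0,0]],[[0,-0.8,83],[0,0,0]],[[0,-0.8,90],[0,0,0]]])

```text
t: 7.58
ee_pos: [518.5, -219.4, 159.1]
orientation: [2.496, 1.904, 0.0]
ft_force: [-0.4, 0.4, -4.8]
width: 16.0
grasp_force: 30.0
```

Emit:
servo_tool(deltas=[[[0,0,3],[0,0,0]],[[0,0,6],[0,0,0]],[[0,0,9],[0,0,0]],[[0,0,12],[0,0,0]],[[0,0,14],[0,0,0]]])

```text
t: 8.0
ee_pos: [519.5, -219.8, 146.8]
orientation: [2.495, 1.902, 0.003]
ft_force: [-0.4, 0.6, -4.1]
width: 15.7
grasp_force: 30.0
```

Emit:
servo_tool(deltas=[[[0,0,1],[0,0,0]],[[0,0,2],[0,0,0]],[[0,0,3],[0,0,0]],[[0,0,4],[0,0,0]],[[0,0,4],[0,0,0]]])

```text
t: 8.42
ee_pos: [519.0, -219.6, 142.2]
orientation: [2.496, 1.903, 0.001]
ft_force: [0.2, 0.2, -5.0]
width: 16.2
grasp_force: 30.0
```

```bash
python3 r.py | tail -7; python3 - <<'E'
from h import *
im=get_image("side"); cv2.imwrite("pics/s3.png",cv2.resize(im["frame"][80:240,210:400],(712,600)))
E
```

```text
disc 2178 [61.2  3.4 99.7] 119.13646489886887
wheel x [-6.1  1.6  9.4] y range [-23.2  73.5] ztop 236.31502386839963
10 [-6.2  9.3] 178.4
30 [-6.2  9.3] 173.2
50 [-5.9  9.7] 161.5
70 [-5.8  9.4] 137.5
tcp 0.7 -3.3 142.2524296278977
```

View pics/s3.png

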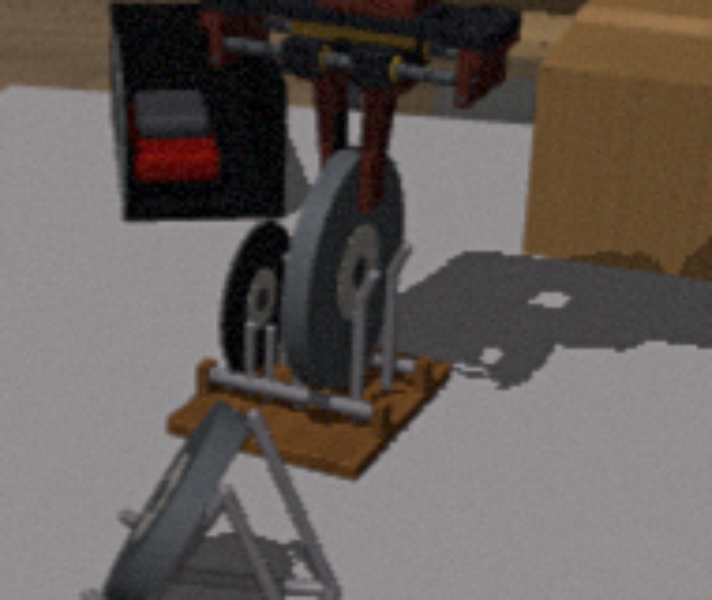

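The wheel is between the tines, with its face at crop (350,280), a few mm above the rails. I keep lowering slowly until the force shows contact.

Emit:
servo_tool(deltas=[[[0,0,0.7],[0,0,0]],[[0,0,1.4],[0,0,0]],[[0,0,2],[0,0,0]],[[0,0,2.5],[0,0,0]],[[0,0,2.5],[0,0,0]]])

```text
t: 8.98
ee_pos: [519.1, -219.7, 139.8]
orientation: [2.495, 1.903, 0.002]
ft_force: [-1.0, 0.5, -4.6]
width: 16.0
grasp_force: 30.0
```

Emit:
servo_tool(deltas=[[[0,0,0.5],[0,0,0]],[[0,0,1],[0,0,0]],[[0,0,1.5],[0,0,0]],[[0,0,1.5],[0,0,0]]])

```text
t: 9.32
ee_pos: [519.3, -219.9, 139.5]
orientation: [2.495, 1.902, 0.002]
ft_force: [-2.8, -0.7, 7.9]
width: 15.8
grasp_force: 30.0
```

Emit:
servo_tool(deltas=[[[0,0,-0.5],[0,0,0]],[[0,0,-0.5],[0,0,0]]])

```text
t: 9.48
ee_pos: [519.2, -219.8, 139.5]
orientation: [2.495, 1.902, 0.002]
ft_force: [-3.0, -0.6, 6.0]
width: 16.1
grasp_force: 30.0
```

Emit:
servo_tool(deltas=[[[0,0,0],[0,0,0]],[[0,0,0],[0,0,0]],[[0,0,0],[0,0,0]],[[0,0,0],[0,0,0]],[[0,0,0],[0,0,0]]], grip=-0.2)

```text
t: 9.9
ee_pos: [519.2, -219.6, 138.7]
orientation: [2.495, 1.903, 0.002]
ft_force: [-0.4, -0.1, 0.1]
width: 45.4
grasp_force: 0.0
```

Emit:
servo_tool(deltas=[[[0,0,0],[0,0,0]],[[0,0,0],[0,0,0]]])

```text
t: 10.07
ee_pos: [519.1, -219.7, 138.7]
orientation: [2.496, 1.903, 0.002]
ft_force: [0.0, 1.0, -0.3]
width: 52.4
grasp_force: 0.0
```

Emit:
servo_tool(deltas=[[[0,0,-5],[0,0,0]],[[0,0,-20],[0,0,0]],[[0,0,-45],[0,0,0]],[[0,0,-75],[0,0,0]],[[0,0,-110],[0,0,0]]])

```text
t: 10.48
ee_pos: [517.8, -219.0, 249.1]
orientation: [2.497, 1.904, -0.001]
ft_force: [-0.4, -0.6, -0.2]
width: 52.8
grasp_force: 0.0
```

Emit:
servo_tool(deltas=[[[20,0,-20],[0,0,0]],[[50,0,-40],[0,0,0]],[[80,0,-50],[0,0,0]],[[110,0,-50],[0,0,0]],[[120,0,-50],[0,0,0]]])

```text
t: 10.9
ee_pos: [551.4, -100.8, 300.2]
orientation: [2.493, 1.904, 0.005]
ft_force: [0.6, 0.8, -0.7]
width: 52.7
grasp_force: 0.0
```

```bash
python3 - <<'E'
from h import *
O=np.array([519.2,-216.3,0])+[1.2,-1.5,0]; a=-.268; X=np.array([np.cos(a),np.sin(a),0]); Y=np.array([-np.sin(a),np.cos(a),0])
ims=[get_image(n)  for n in ("side","top")]
for im in ims:
    for s in finder.silhouettes("wheel",im):
        P,_=pts(im,s["mask"])
        if len(P)<50 or np.median(P[:,1])>-100: continue
        L=np.c_[(P-O)@X,(P-O)@Y,P[:,2]]; print(round(s["score"],2),np.percentile(L,[1,50,99],axis=0).round(1).tolist())
        for z in range(60,180,20):
            q=L[abs(L[:,2]-z)<6]
            if len(q)>5: print(z,np.percentile(q[:,0],[5,50,95]).round(1))
cv2.imwrite("pics/f.png",np.hstack([cv2.resize(ims[0]["frame"][70:350,180:400],(400,509)),cv2.resize(ims[1]["frame"][120:300,320:460],(396,509))]))
o=ctrl.get_obs(); print(o["ee_pos"],o["t"])
E
```

```text
0.78 [[-9.6, -73.0, 30.0], [-7.4, 27.7, 114.6], [9.1, 74.7, 173.0]]
60 [-8.8 -7.5  4.4]
80 [-9.  -7.4  4.6]
100 [-9.  -7.6  5.7]
120 [-9.1 -7.7  4.7]
140 [-8.7 -7.2  5.4]
160 [-8.9 -7.4  5.1]
0.93 [[-10.0, -47.1, 42.3], [-8.5, 6.6, 159.9], [5.6, 44.8, 172.6]]
60 [-9.3 -9.  -8.6]
80 [-9.8 -9.5 -8.8]
100 [-10.2  -9.6  -8.6]
120 [-9.8 -9.1 -8.6]
140 [-9.2 -8.9 -8.5]
160 [-9.3 -4.1  5.5]
[ 549.97984498 -104.07073334  298.32400128] 11.1
```

View pics/f.png

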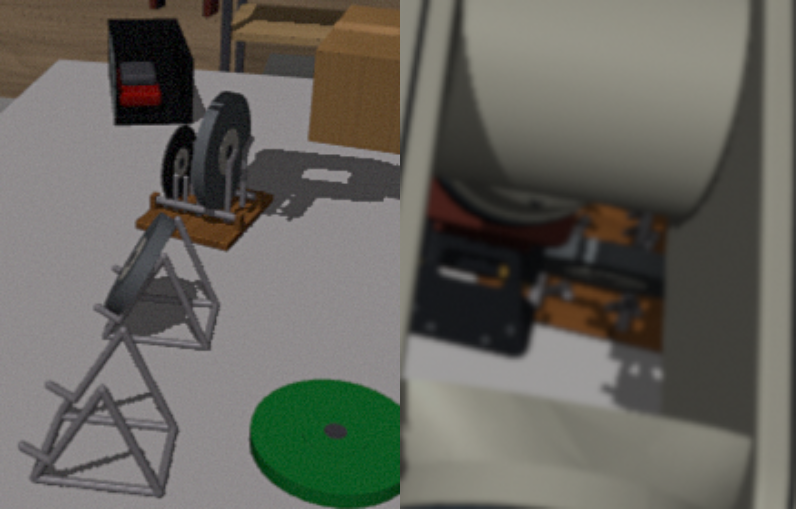

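The picture shows the wheel upright in the wide gap at (220,150), top at 172 mm, within about 1 mm of centre. The thin disc (180,160) and the small wheel (140,265) are undisturbed, and the arm is clear.

```bash
python3 -c "
from workcell import close_job
print(close_job())"
```

```text
the job is handed in; nothing more can be done
None
```

The large wheel is standing upright in the rack's wide gap, resting on both rails; the small wheel and thin disc were left where they were, the arm is clear, and the job was handed in at about 11 s of the allowed 42 s.

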